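# Wind a grinding spindle's star wheel to its mark and check the end float

### The arm

A 7-joint arm with a two-finger parallel gripper is mounted at the origin on the work surface. World frame = base frame: x ahead of the robot, y to its left, z up, the work surface at z = 0. Lengths are in m, angles in degrees, forces in N, time in s.
With the tool pointing down it reaches from about 0.375 to 0.925 m from the base axis. Payload 3.1 kg.
Tool frame: the origin (TCP) lies midway between the tips of the shut fingers; the grasp point (between the pads) lies pinch_z behind it (pinch_z is the distance from the TCP to the grasp point, in m); z points along the fingers, y is the direction in which the jaws open and shut (so a half turn about z gives the same grasp; the last joint's range is limited). The gripper opens to 85 mm and grips with 20 to 120 N. Pads are 22 mm wide; open, the fingers measure 114 mm over their backs; the gripper's body (76 mm by 85 mm) begins 54 mm behind the grasp point. The pads swing forward as they close: fully open they stand 13 mm farther back than shut.
Start: joints at [71.287, 21.939, 2.515, 91.553, -1.026, 66.532, -2.859], TCP at [0.147, -0.633, 0.231] pointing down, gripper open.
Joint ranges: [-149.38, 149.38], [-23.57, 123.04], [-84.95, 90], [0, 143.3], [-89.99, 269.99], [3.08, 112.72], [-163.45, 163.45]. Speed limits (degrees/s): [159.86, 159.86, 180, 180, 180, 180, 180].

### API

Orientations are given as [roll, pitch, yaw] about the fixed x, y, z axes, in that order (R = Rz(yaw) Ry(pitch) Rx(roll)).
In Python, from bench import read_state, snapshot, camera_params, close_job, look_for, cut_out, landmark_of, pinch_z gives the robot as it stands.
- The arm moves only by the tool jog_arm, never from a script. Its argument "commands" is a list of rows, each a list of 3 entries, a list of its own where there are three numbers: the opening, from 0 (shut) to 1 (fully open), then the shift along the tool's x, y, z in cm, then the turn about the tool's z in degrees. A call has 1 to 12 rows; each row shifts and turns the commanded pose from where the row before left it, along the tool's axes as they then stand; what a row does not reach is not made up. A row lasts 1/8 s, in which the tool goes at most 62.5 mm and 10.7 degrees, less where a joint would pass 70% of its speed; a pose out of reach is approached as far as the arm can. A call with a gripper value outside its range is refused whole. The fingers move at their own pace and stop on an object; the grip force is fixed at half the most. Time passes only in rows, so rows that do not move let the fingers close. It gives the time, the measured TCP pose, the force and the opening at its end, in the units of the state.
- read_state(): the state, without advancing time (a new reading comes with each control period).
- snapshot(name): name is "side" or "top" or "wrist"; returns the picture (384x512x3 uint8, red, green, blue); there is no depth.
- camera_params(name): a dict with "fx", "fy", "cx", "cy" (pixels), "origin" and "attitude" of the camera in the world. Camera axes: x right, y down, z forward; pixel columns grow to the right and rows downward; lengths in m; the calibration is good to about 2 mm. A picture is of the moment at which its call begins: read the wrist's pose just before it. camera_params takes no time and is no camera call; for the wrist camera it gives the pose at the moment of the call.
- close_job(): hands the job in, once; it reports no verdict.
Trained networks look in the newest picture that a camera, given by its name, has taken for a name from the list of things; names that differ only in an ending like _2 or _b are one class to them, and where a whole thing is asked for, a point or a joint stands for the part that bears it (a point fixed in the world has none). Each returns a list of dicts, best first, with "score" (0 to 1); they miss things now and then, are a little off and sometimes report something else, mostly with a low value. They report only what shows in the picture. A call takes as long as a camera call.
- look_for(camera, target): "extent" ([left, top, right, bottom] in pixels, round what is visible of it).
- cut_out(camera, target): "region" (384x512 bool, what is visible of it) and "extent" ([left, top, right, bottom] in pixels, round what is visible of it).
- landmark_of(camera, target): "at" ([column, row] in pixels: a listed point, or the origin of a listed thing).
The state is a dict: "clock": time; "joint_pos": joint angles; "joint_vel": joint speeds; "joint_torque": joint torques, N m; "tcp_pos": TCP position; "orientation": TCP orientation; "force": force on the tool from outside, world axes, zero at the start; "ft_torque": the same for the moment, N m; "width": finger opening in m.
Only numpy, scipy, OpenCV 4.12 (cv2) and the standard library are available. Lean on these libraries where they do the work, as an engineer would, in place of code of your own. Each camera call takes 0.05 s, during which the arm holds its last target.

### The job

On the green grinding head, wind the star wheel by pushing its spokes one after another, those at the top going to the left as seen from the brass spindle nose, until the red spoke points straight up at the white pointer. Then check the spindle's end float by its brass nose: push it fully in towards the star wheel, then pull it fully out, and let go, leaving it out with the red spoke still straight up. Leave everything else on the bench where it lies.

Things in the scene. Friction and masses are not known exactly. Their poses are not given: they have to be found in the camera images.
- head: green grinding-spindle head bolted to the bench. Origin on the bench under the barrel's middle; x runs level along the spindle axis from the brass nose (-x, robot side) to the star wheel (+x, far side), z up, y to the left looking along +x. Base plate 130 by 130, 12 high; barrel 84 diameter, x -40 to 40, axis 115 above the bench
- pointer (a point): top of the white pointer that marks straight up: fixed on the barrel at x = 28 of the head, 185 above the bench; 16 long in x, 7 wide
- star (a joint): angle (rad) of the star wheel's red spoke from straight up, positive towards the head's +y; 0 = straight up at the pointer. Starts at -3.6 to -2.2 and is wound in the growing direction (spokes at the top move to the head's +y); stops at -3.9 and 0.5. Stays where left: about 0.12 N m friction, no detents
- star_hub (a point): centre of the upright star wheel, on the spindle axis at x = 80 of the head, 115 above the bench (turns with it). Five round spokes 14 thick, 72 deg apart, in the plane across the axis, each with a 22 diameter end ball centred 85 from the axis; one spoke and ball red, the others steel with black balls. Hub 48 diameter, 26 thick
- red_tip (a point): centre of the ball at the end of the red spoke
- spindle (a joint): axial position of the spindle (m): 0 = fully in (towards the star wheel, the head's +x) on its inner stop, 0.016 = pulled fully out (the head's -x) on its outer stop. Starts between; about 3 N friction, stays where left
- nose (a point): centre of the brass spindle nose, a level round collar 32 diameter, 30 long along the head's x, on a 20 diameter shaft, 115 above the bench; it can be gripped across its diameter from above. At x = -95 of the head when fully in, -111 when fully out
- scissors_a: bystander: closed steel scissors lying flat, 165 long, 75 wide over the finger rings, 10 high; origin at the pivot, underneath; blades along +x
- scissors_b: bystander: closed scissors with orange finger rings, lying flat, same size and axes as the other pair
- wrench: bystander: steel wrench lying flat, 160 long, handle to its -x
- stone: bystander: new grey grinding stone lying flat, 150 diameter, 22 thick, 22 bore; origin under its centre
- oil: bystander: yellow oil bottle with a red cap, 50 diameter, 110 high, standing; origin under its centre
- pin_pot: bystander: open steel pot, 64 diameter, 60 high; origin under its centre
- brush: bystander: hand brush lying flat, 180 long, handle to its -x

How it is judged (in metres and radians):
On the way, in this order (a step that is already met when the one before it is completed fails the run):
1. the red spoke stands straight up (value of joint star between -0.1 and 0.1 rad), for 0.3 s.
2. the spindle is pushed fully in (value of joint spindle below 0.002 m), for 0.1 s.
3. the spindle is pulled fully out (value of joint spindle above 0.014 m), for 0.1 s.
At the end, for the whole second after the job is handed in: the red spoke is straight up within 0.1 rad and the spindle is left pulled out, within 2.5 mm of its outer stop (all of step 1 and value of joint spindle above 0.0135 m); the robot touches nothing.
It fails at once if one of the loose things on the bench is moved by more than 25 mm (distance of any of scissors_a, scissors_b, wrench, stone, oil, pin_pot, brush from where it was at the start of the episode above 0.025 m).
It also fails if it takes over 64 s, if anything falls off the work surface, if the arm or the gripper's body presses on something with over 40 N, if the wrist force passes 120 N, or if a joint passes its speed limit or range.

## Working session

There is one attempt and no reset: what is moved stays moved. The work goes in short steps, Python scripts to look and compute and a tool call to move; the robot and the scene stay as the last step left them, time stands still between calls to the robot, and variables do not carry over. Pictures are saved under pics/ and viewed, and the job is handed in when it is done.

Besides the shell and the picture viewer there is one more tool, called after "Call:" in YAML: its name, and indented under it one key for each argument. jog_arm: Moves the arm, as the interface text tells. Its arguments: {"type":"object","properties":{"commands":{"type":"array"}},"required":["commands"]}

```bash
mkdir -p pics; ls
cat > h.py <<'E'
import numpy as np, cv2
from bench import *
def save(cam,fn,s=1.5):
    im=snapshot(cam); cv2.imwrite('pics/'+fn,cv2.resize(im[:,:,::-1],None,fx=s,fy=s)); return im
E
python3 - <<'E'
from h import *
print(read_state()); print(pinch_z if not callable(pinch_z) else pinch_z())
for c in ['side','top','wrist']: save(c,c+'0.png'); print(c,camera_params(c))
for c in ['side','top']:
    for t in ['head','pointer','star_hub','red_tip','nose']:
        try: print(c,t,[(np.round(d['at'],1),round(d['score'],2)) for d in landmark_of(c,t)][:2])
        except Exception as e: print(c,t,e)
print(read_state()['clock'])
E
```

```text
pics
{'clock': 0.0, 'joint_pos': array([71.28705642, 21.99111087,  2.50912407, 91.65218526, -1.02556265,
       66.53102588, -2.86071413]), 'joint_vel': array([ 0.05532447, -0.04534393,  0.0613518 , -0.05472787,  0.04935076,
        0.03357864, -0.03772036]), 'joint_torque': array([-3.61689217e-04, -4.33460677e+01,  1.02448504e+00, -2.49512619e+01,
        1.06230966e-02,  1.12980572e-02, -5.14047088e-06]), 'tcp_pos': array([ 0.1472256 , -0.63211364,  0.22987088]), 'orientation': array([-1.79848295e+02,  7.26577900e-03,  1.31145040e+01]), 'force': array([-0.16097212, -0.04711155,  0.34948018]), 'ft_torque': array([ 0.01695818, -0.01683235, -0.00893758]), 'width': 0.08562927581172045}
0.0187
side {'fx': 397.89068029066163, 'fy': 397.89068029066163, 'cx': 258.54603280506217, 'cy': 190.54761915596865, 'origin': array([0.37684002, 0.89680305, 0.73740934]), 'attitude': array([-122.70991659,    1.04690729, -170.05251875])}
top {'fx': 406.09069686612776, 'fy': 406.09069686612776, 'cx': 259.1593613559266, 'cy': 194.5296938113558, 'origin': array([0.37228558, 0.00254891, 1.45932612]), 'attitude': array([-172.60406147,    0.32265318,  -91.56601168])}
wrist {'fx': 265.5820223302876, 'fy': 265.5820223302876, 'cx': 254.1318206445959, 'cy': 190.44366409158567, 'origin': array([ 0.22847931, -0.61394075,  0.37351808]), 'attitude': array([ 1.61223325e+02,  1.53132040e-01, -7.69441409e+01])}
side head [(array([248.8, 263.1]), 0.92)]
side pointer [(array([239.2, 199.5]), 0.7)]
side star_hub [(array([222.3, 218.5]), 0.98), (array([200.1, 246.9]), 0.42)]
side red_tip []
side nose [(array([284.7, 241.2]), 0.9)]
top head [(array([230.1, 199.3]), 0.69)]
top pointer [(array([228.1, 184.9]), 0.82)]
top star_hub [(array([228.8, 169.4]), 0.96)]
top red_tip [(array([246.3, 177.5]), 0.97)]
top nose [(array([214.9, 224.1]), 0.69)]
0.65
```

View pics/side0.png

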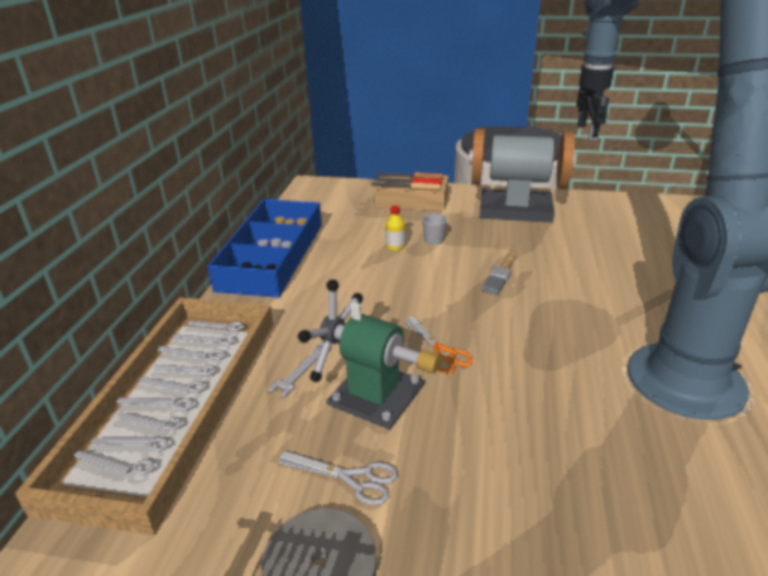

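View pics/top0.png

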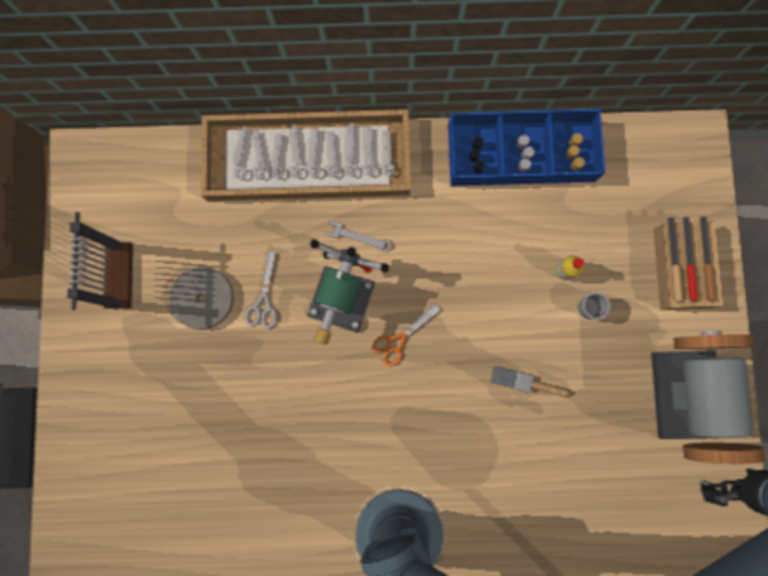

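View pics/wrist0.png

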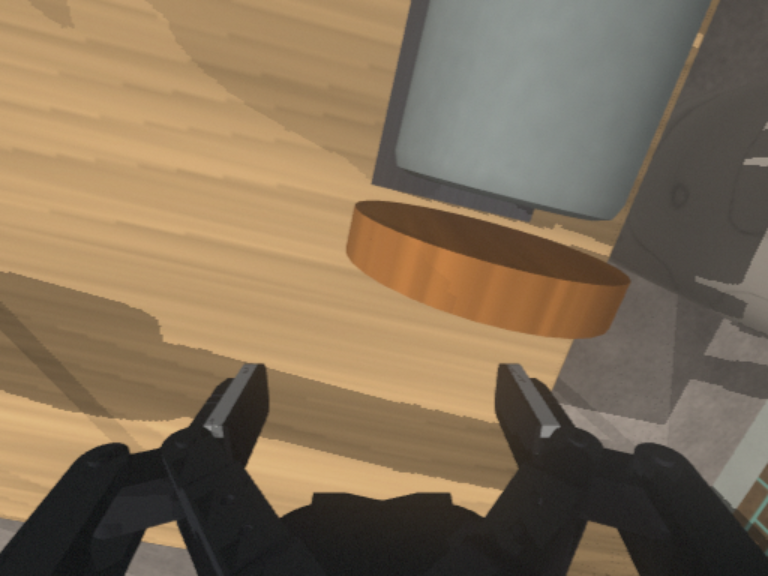

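```bash
cat >> h.py <<'E'
from scipy.spatial.transform import Rotation as Ro
from scipy.optimize import least_squares
def proj(cp,P):
    R=Ro.from_euler('xyz',cp['attitude'],degrees=True).as_matrix()
    p=(np.atleast_2d(P)-cp['origin'])@R
    return np.stack([cp['fx']*p[:,0]/p[:,2]+cp['cx'],cp['fy']*p[:,1]/p[:,2]+cp['cy']],1)
def onplane(cp,uv,z):
    R=Ro.from_euler('xyz',cp['attitude'],degrees=True).as_matrix()
    d=R@np.array([(uv[0]-cp['cx'])/cp['fx'],(uv[1]-cp['cy'])/cp['fy'],1]); o=cp['origin']
    return o+d*(z-o[2])/d[2]
E
python3 - <<'E'
from h import *
S=camera_params('side');T=camera_params('top')
print('head',onplane(S,(248.8,263.1),0),onplane(T,(230.1,199.3),0))
print('ptr',onplane(S,(239.2,199.5),.185),onplane(T,(228.1,184.9),.185))
print('hub',onplane(S,(222.3,218.5),.115),onplane(T,(228.8,169.4),.115))
print('nose',onplane(S,(284.7,241.2),.115),onplane(T,(214.9,224.1),.115))
E
```

```text
head [ 5.52284164e-01  1.25307726e-01 -1.11022302e-16] [0.54741645 0.11121089 0.        ]
ptr [0.57590322 0.09873592 0.185     ] [0.57142905 0.10295291 0.185     ]
hub [0.62601188 0.09110931 0.115     ] [0.6350809  0.10518856 0.115     ]
nose [0.45398221 0.15758203 0.115     ] [0.45240777 0.15444326 0.115     ]
```

```bash
cat >> h.py <<'E'
def H(p):
    x,y,yaw=p; c,s=np.cos(yaw),np.sin(yaw)
    return lambda q: np.array([x+c*q[0]-s*q[1], y+s*q[0]+c*q[1], q[2]])
def balls(p,th,sx=.080,hz=.115,r=.085):
    h=H(p); return np.array([h([sx,r*np.sin(th+k*2*np.pi/5),hz+r*np.cos(th+k*2*np.pi/5)]) for k in range(5)])
E
cat > fit.py <<'E'
from h import *
S=camera_params('side');T=camera_params('top')
obs=[]
def add(c,cp,uv,f,w=1): obs.append((cp,np.array(uv,float),f,w))
# balls seen by eye (viewed px /1.5)
f3=lambda q:(lambda v:H(v[:3])(q))
add(0,S,(239.2,199.5),f3([.028,0,.185])); add(0,T,(228.1,184.9),f3([.028,0,.185]))
add(0,S,(222.3,218.5),f3([.08,0,.115]));add(0,T,(228.8,169.4),f3([.08,0,.115]),.5)
add(0,S,(248.8,263.1),f3([0,0,0]),.5);add(0,T,(230.1,199.3),f3([0,0,0]),.5)
nf=lambda v:H(v[:3])([-.095-v[4],0,.115])
add(0,S,(284.7,241.2),nf);add(0,T,(214.9,224.1),nf)
bf=lambda k:(lambda v:balls(v[:3],v[3])[k])
add(0,T,(246.3,177.5),bf(0))
# red at ~-2.5 -> k=2 is near top
add(0,S,(221.5,190.5),bf(2))
def res(v): return np.concatenate([w*(proj(cp,f(v))[0]-uv) for cp,uv,f,w in obs])
best=least_squares(res,[.55,.115,-.3,-2.5,.008],loss='soft_l1')
print(best.x,best.cost); print(np.round(best.fun.reshape(-1,2),1))
v=best.x
np.save('v.npy',v)
for c in ['side','top']:
    cp=camera_params(c); im=snapshot(c)[:,:,::-1].copy()
    h=H(v[:3])
    b=proj(cp,balls(v[:3],v[3]))
    im=cv2.resize(im,None,fx=4,fy=4,interpolation=cv2.INTER_CUBIC)
    for k,q in enumerate(b): cv2.circle(im,tuple(int(a*4+2) for a in q),6,(0,0,255) if k==0 else (255,255,0),1)
    for P in [h([a,b2,0.012]) for a in(-.065,.065) for b2 in (-.065,.065)]+[h([.028,0,.185]),h([.08,0,.115]),h([-.095-v[4],0,.115])]:
        q=proj(cp,P)[0]; cv2.drawMarker(im,tuple(int(a*4+2) for a in q),(255,0,255),0,12,1)
    c0=proj(cp,h([0,0,.1]))[0]*4; x0,y0=int(c0[0])-300,int(c0[1])-260
    cv2.imwrite('pics/ov_%s.png'%c,im[max(y0,0):y0+520,max(x0,0):x0+600])
E
python3 fit.py
```

```text
[ 0.55062333  0.11833275 -0.35163907 -2.58750185  0.00877747] 9.103247699417691
[[-1.3  2.2]
 [-1.8 -1.7]
 [ 0.1 -0.1]
 [ 2.2  1.3]
 [ 0.6 -0.9]
 [-1.  -0.4]
 [ 0.5 -0.9]
 [ 0.1 -0.2]
 [ 0.2  2.2]
 [ 0.1 -0.5]]
```

View pics/ov_side.png

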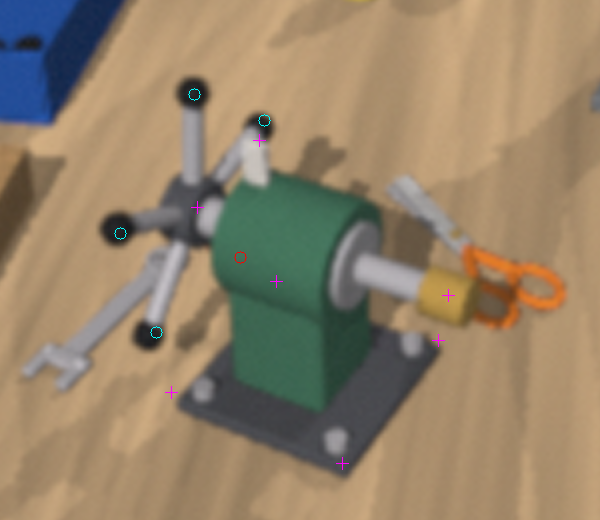

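View pics/ov_top.png

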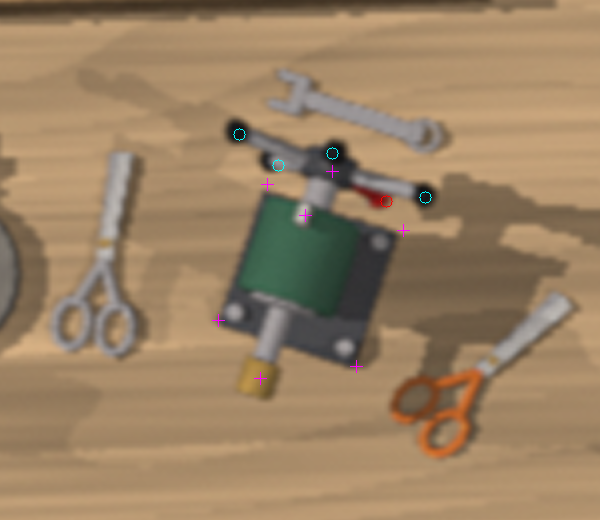

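```bash
cat > fit2.py <<'E'
from h import *
S=camera_params('side');T=camera_params('top')
v0=np.load('v.npy');h0=H(v0[:3]);off={}
for n,cp in (('S',S),('T',T)):
    c0=proj(cp,h0([0,0,.1]))[0]*4; off[n]=np.array([max(int(c0[0])-300,0),max(int(c0[1])-260,0)])
obs=[]
def add(n,uv,f): obs.append((S if n=='S' else T,(np.array(uv)+off[n]-1.5)/4,f))
f3=lambda q:(lambda v:H(v[:3])(q)); bf=lambda k:(lambda v:balls(v[:3],v[3],sx=.08-v[5]*0)[k])
B=balls(v0[:3],v0[3])
for n,pts in (('S',[(194,93),(261,126),(117,228),(149,334)]),('T',[(238,131),(332,150),(425,195),(275,160),(378,199)])):
    cp=S if n=='S' else T
    pj=proj(cp,B)*4+2-off[n]
    for p in pts:
        k=int(np.argmin(np.linalg.norm(pj-p,axis=1))); 
        if n=='T' and p==(378,199): k=0
        add(n,p,bf(k)); print(n,p,k)
add('S',(177,405),f3([.065,.065,.012]));add('S',(343,473),f3([-.065,.065,.012]));add('S',(440,345),f3([-.065,-.065,.012]))
add('T',(220,319),f3([-.065,.065,.012]));add('T',(362,367),f3([-.065,-.065,.012]));add('T',(403,229),f3([.065,-.065,.012]))
nf=lambda v:H(v[:3])([-.095-v[4],0,.115]); add('S',(447,297),nf);add('T',(258,378),nf)
def res(v): return np.concatenate([proj(cp,f(v))[0]-uv for cp,uv,f in obs]+[[0*v[5]]])
b=least_squares(res,list(v0)+[0.],loss='soft_l1');print(b.x,np.degrees(b.x[2:4]));print(np.round(b.fun[:-1].reshape(-1,2),1))
np.save('v.npy',b.x[:5]); v=b.x; h=H(v[:3])
print('hub',h([.08,0,.115]),'nose',h([-.095-v[4],0,.115]))
E
python3 fit2.py
```

```text
S (194, 93) 2
S (261, 126) 1
S (117, 228) 3
S (149, 334) 4
T (238, 131) 3
T (332, 150) 2
T (425, 195) 1
T (275, 160) 4
T (378, 199) 0
[ 0.55158574  0.12008265 -0.34380213 -2.6326686   0.00924922  0.        ] [ -19.69841091 -150.84079964]
[[ 0.1  0. ]
 [ 0.1 -0.1]
 [ 0.5  0.3]
 [ 0.5 -0.1]
 [-0.2  0.4]
 [ 0.4  0.9]
 [-0.5  0.3]
 [-0.7  0.6]
 [ 0.4  0. ]
 [-2.1 -2.6]
 [-0.5 -2.1]
 [-1.  -1. ]
 [-0.8  0.2]
 [-1.9 -0.5]
 [-0.7 -0.3]
 [ 0.2 -0.3]
 [ 0.  -0.1]]
hub [0.62690413 0.09311712 0.115     ] nose [0.45343719 0.15522185 0.115     ]
```

Call:
jog_arm:
  commands:
    - [0,[0,0,-6],0]
    - [0,[0,0,-5],0]
    - [0,[4.3,-3.9,0],0]
    - [0,[4.3,-3.9,0],0]
    - [0,[4.3,-3.9,0],0]
    - [0,[4.3,-3.9,0],0]
    - [0,[4.3,-3.9,0],0]
    - [0,[4.3,-3.9,0],0]
    - [0,[4.3,-3.9,0],0]
    - [0,[4.3,-3.9,0],0]
    - [0,[4.3,-3.9,0],0]
    - [0,[4.3,-3.9,0],0]

```text
clock: 2.25
tcp_pos: [0.4786, -0.1542, 0.3417]
orientation: [179.9, -0.1, 13.1]
force: [0.3, -0.4, -0.1]
width: -0.0002
```

Now turn −147°.

Call:
jog_arm:
  commands:
    - [0,[0,0,0],-10.5]
    - [0,[0,0,0],-10.5]
    - [0,[0,0,0],-10.5]
    - [0,[0,0,0],-10.5]
    - [0,[0,0,0],-10.5]
    - [0,[0,0,0],-10.5]
    - [0,[0,0,0],-10.5]
    - [0,[0,0,0],-10.5]
    - [0,[0,0,0],-10.5]
    - [0,[0,0,0],-10.5]
    - [0,[0,0,0],-10.5]
    - [0,[0,0,0],-10.5]

```text
clock: 3.75
tcp_pos: [0.4777, -0.1557, 0.3414]
orientation: [180.0, 0.0, 139.4]
force: [0.1, -0.4, 0.4]
width: 0.0002
```

Call:
jog_arm:
  commands:
    - [0,[0,0,0],-10.5]
    - [0,[0,0,0],-10.5]
    - [0,[0,0,0],0]

```text
clock: 4.12
tcp_pos: [0.4777, -0.1557, 0.3414]
orientation: [-180.0, 0.0, 160.0]
force: [-0.2, -0.2, 0.0]
width: 0.0002
```

```bash
cat >> h.py <<'E'
def tool_from_head(p,hp):
    "tool-frame shift (cm) to head point"
    s=read_state(); R=Ro.from_euler('xyz',s['orientation'],degrees=True).as_matrix()
    return 100*R.T@(H(p[:3])(hp)-s['tcp_pos'])
def tcp_in_head(p):
    t=read_state()['tcp_pos']; c,s=np.cos(p[2]),np.sin(p[2]); d=t[:2]-p[:2]
    return np.array([c*d[0]+s*d[1],-s*d[0]+c*d[1],t[2]])*1000
E
python3 -c "
from h import *
v=np.load('v.npy');s=read_state();print(s['orientation'],s['joint_pos'],tcp_in_head(v),tool_from_head(v,[.08,-.06,.26]))"
```

```text
[-1.79993162e+02  1.53887507e-02  1.59984712e+02] [ 41.20838594   2.60548632 -28.50633129 102.10658068   1.29254368
  75.59256515  82.39027006] [  23.41148434 -284.55953944  341.41786435] [-5.53238491 22.48787864  8.14058882]
```

Call:
jog_arm:
  commands:
    - [0,[-1.1,4.5,1.6],0]
    - [0,[-1.1,4.5,1.6],0]
    - [0,[-1.1,4.5,1.6],0]
    - [0,[-1.1,4.5,1.6],0]
    - [0,[-1.1,4.5,1.6],0]
    - [0,[0,0,0],0.3]

```text
clock: 4.88
tcp_pos: [0.6057, 0.0427, 0.2595]
orientation: [179.8, -0.2, 160.1]
force: [-0.3, -0.7, 0.7]
width: 0.0002
```

```bash
python3 -c "
from h import *
v=np.load('v.npy');s=read_state();print(s['orientation'],s['joint_pos'],tcp_in_head(v),tool_from_head(v,[.08,-.06,.26]))
save('wrist','w1.png');save('side','s1.png')
cp=camera_params('wrist')
print(1.5*proj(cp,balls(v[:3],v[3])))
"
```

```text
[179.84487938  -0.23692659 160.06561847] [ 21.73437584  20.05522031 -36.49049016  94.30538294  12.26671486
  69.88566184  52.70647372] [ 77.01497699 -54.64026698 259.4723866 ] [-0.3004864  -0.53459122 -0.05545189]
[[400.79737684 245.03443408]
 [348.0523869  274.02490961]
 [470.60361026 308.64260727]
 [585.69578567 280.04359528]
 [511.39941917 246.85482831]]
```

View pics/w1.png

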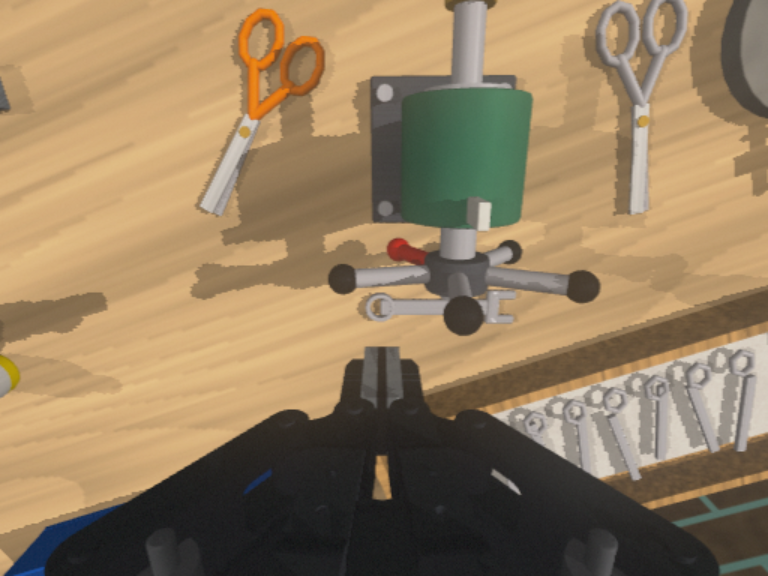

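View pics/s1.png

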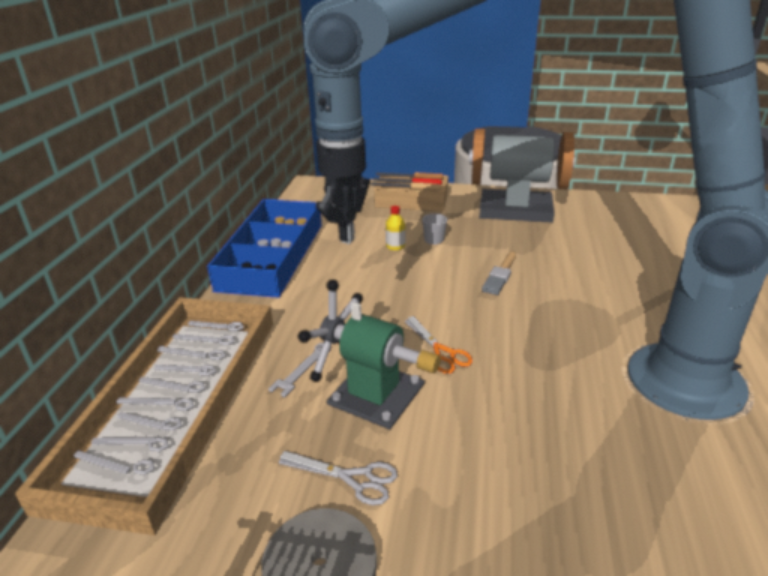

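Call:
jog_arm:
  commands:
    - [0,[-0.5,-0.6,2],0]
    - [0,[0,0,3],0]
    - [0,[0,0,3.6],0]
    - [0,[0,0,0],0]

```text
clock: 5.48
tcp_pos: [0.6052, 0.0263, 0.1711]
orientation: [-179.7, -0.4, 159.6]
force: [0.2, -0.2, -0.4]
width: -0.0004
```

```bash
python3 -c "
from h import *
v=np.load('v.npy');s=read_state();print(s['orientation'],tcp_in_head(v))
save('wrist','w2.png')
"
```

```text
[-179.72398783   -0.41568374  159.58220229] [ 82.06482431 -70.24236867 171.1210798 ]
```

View pics/w2.png

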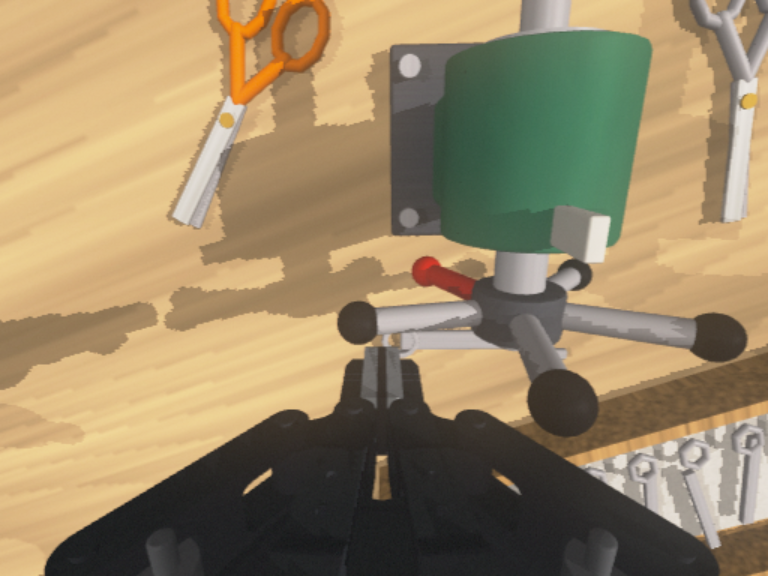

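Call:
jog_arm:
  commands:
    - [0,[0,2,0],0]
    - [0,[0,1.5,0],0]
    - [0,[0,1.5,0],0]
    - [0,[0,1.5,0],0]
    - [0,[0,1.5,0],0]
    - [0,[0,1,0.3],0]
    - [0,[0,1,0.5],0]
    - [0,[0,0.8,0.6],0]
    - [0,[0,0,0],0]

```text
clock: 6.65
tcp_pos: [0.646, 0.1332, 0.1608]
orientation: [179.9, -0.0, 159.9]
force: [-0.1, -0.7, 0.1]
width: -0.0003
```

```bash
python3 -c "
from h import *
v=np.load('v.npy');s=read_state();print(s['orientation'],tcp_in_head(v))
save('wrist','w3.png');save('side','s3.png')
"
```

```text
[ 1.79867659e+02 -3.44990258e-02  1.59894975e+02] [ 84.42207218  44.15539032 160.83539263]
```

View pics/w3.png

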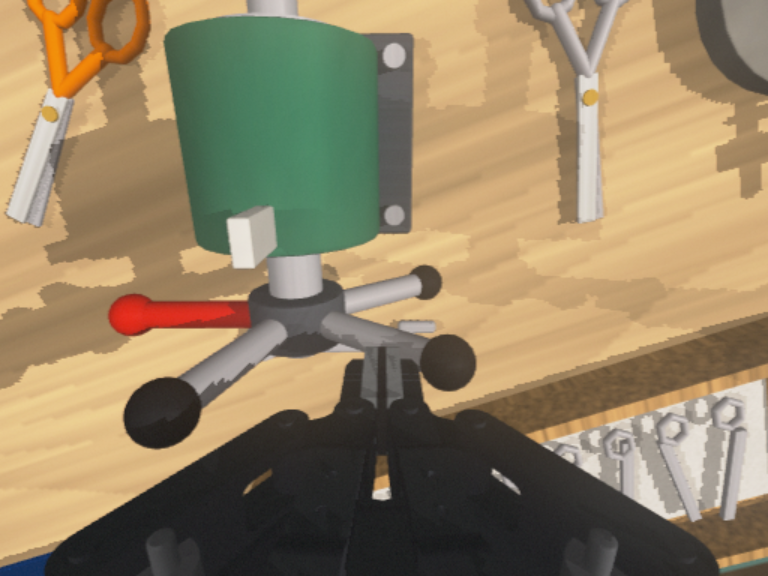

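View pics/s3.png

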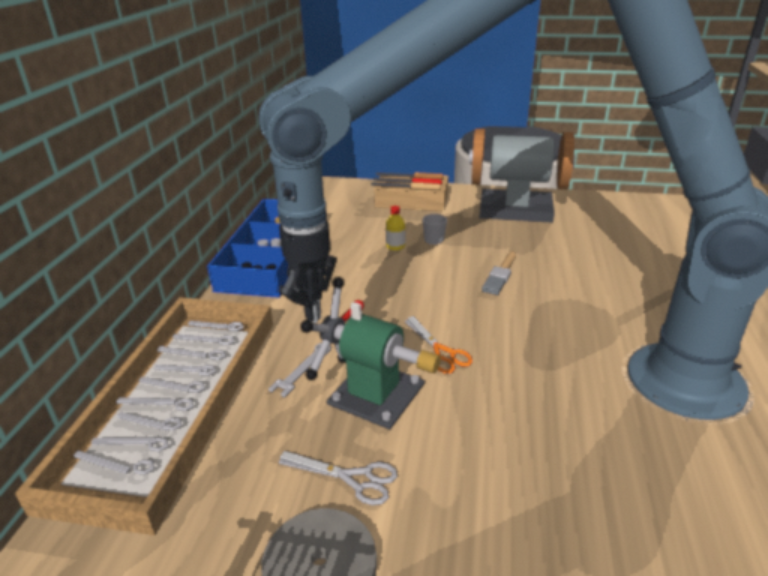

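Call:
jog_arm:
  commands:
    - [0,[0,-0.6,-2],0]
    - [0,[0,-0.2,-4.5],0]
    - [0,[0.3,-4,0],0]
    - [0,[0,-4,0],0]
    - [0,[0,-3.4,0],0]
    - [0,[0,0,0],0]
    - [0,[0,0,2.5],0]
    - [0,[0,0,2.7],0]
    - [0,[0,0,0],0]

```text
clock: 7.88
tcp_pos: [0.5997, 0.0186, 0.1733]
orientation: [-180.0, -0.2, 159.9]
force: [-0.4, 0.0, -0.4]
width: -0.0002
```

```bash
cat >> h.py <<'E'
def theta(v,cam,obs,th0,shift=True):
    "obs: dict k->uv(px, native); fit angle with free head-plane shift"
    cp=camera_params(cam); ks=list(obs); uv=np.array([obs[k] for k in ks])
    def r(a): return np.concatenate([(proj(cp,balls([v[0]+a[1],v[1]+a[2],v[2]],a[0]))[ks]-uv).ravel(), 300*a[1:]])
    o=least_squares(r,[th0,0,0],loss='soft_l1'); return o.x,np.degrees(o.x[0]),np.round(o.fun[:-2],1)
E
python3 -c "
from h import *
v=np.load('v.npy');s=read_state();print(s['orientation'],tcp_in_head(v))
save('wrist','w4.png');print([(d['at']*1.5,d['score']) for d in landmark_of('wrist','red_tip')])
"
```

```text
[-179.97881723   -0.19051253  159.88181406] [ 79.45225793 -79.31668253 173.27017453]Traceback (most recent call last):
  File "<string>", line 4, in <module>
    save('wrist','w4.png');print([(d['at']*1.5,d['score']) for d in landmark_of('wrist','red_tip')])
                                   ~~~~~~~^~~~
TypeError: can't multiply sequence by non-int of type 'float'
```

View pics/w4.png

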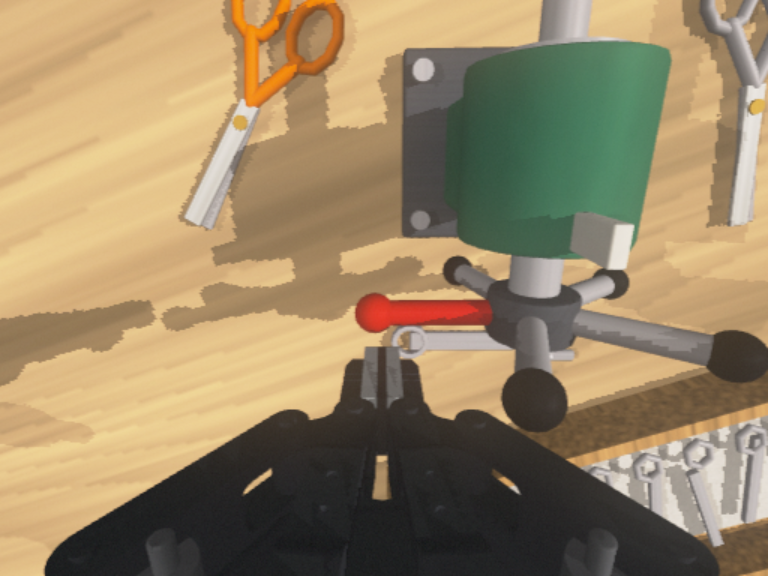

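```bash
python3 -c "
from h import *
v=np.load('v.npy')
o={0:(374,313),1:(534,400),2:(737,356),3:(612,283),4:(459,270)}
print(theta(v,'wrist',{k:np.array(p)/1.5 for k,p in o.items()},-1.5))
"
```

```text
(array([-1.59244351,  0.00610932,  0.00325484]), np.float64(-91.24029244652334), array([ 3. , -0.5,  0.2, -1.3, -3.6,  0.5, -1.2,  0.2,  0.6,  0.3]))
```

Call:
jog_arm:
  commands:
    - [0,[-0.5,2.5,0],0]
    - [0,[0,1.5,0],0]
    - [0,[0,1.5,0],0]
    - [0,[0,1.5,0],0]
    - [0,[0,1.5,0],0]
    - [0,[0,1.5,0.2],0]
    - [0,[0,1,0.3],0]
    - [0,[0,0.7,0.4],0]
    - [0,[0,0.4,0.3],0]
    - [0,[0,0,0],0]

```text
clock: 9.22
tcp_pos: [0.6475, 0.1306, 0.162]
orientation: [179.9, -0.0, 159.8]
force: [-0.2, -0.5, -0.3]
width: -0.0001
```

Call:
jog_arm:
  commands:
    - [0,[0,-0.6,-2],0]
    - [0,[0,-0.2,-4.5],0]
    - [0,[0.3,-4,0],0]
    - [0,[0,-4,0],0]
    - [0,[0,-3.4,0],0]
    - [0,[0,0,0],0]

```text
clock: 9.98
tcp_pos: [0.6029, 0.0111, 0.2291]
orientation: [-179.9, 0.2, 159.4]
force: [-0.2, -0.4, 0.0]
width: -0.0002
```

```bash
python3 -c "
from h import *
v=np.load('v.npy');s=read_state();print(s['orientation'],tcp_in_head(v))
save('wrist','w5.png');print([(np.array(d['at'])*1.5,d['score']) for d in landmark_of('wrist','red_tip')])
"
```

```text
[-179.90785281    0.19780508  159.39073922] [ 85.03561574 -85.32904934 229.14242226]
[(array([496.5, 323.7]), 0.87), (array([271.95, 124.2 ]), 0.18)]
```

View pics/w5.png

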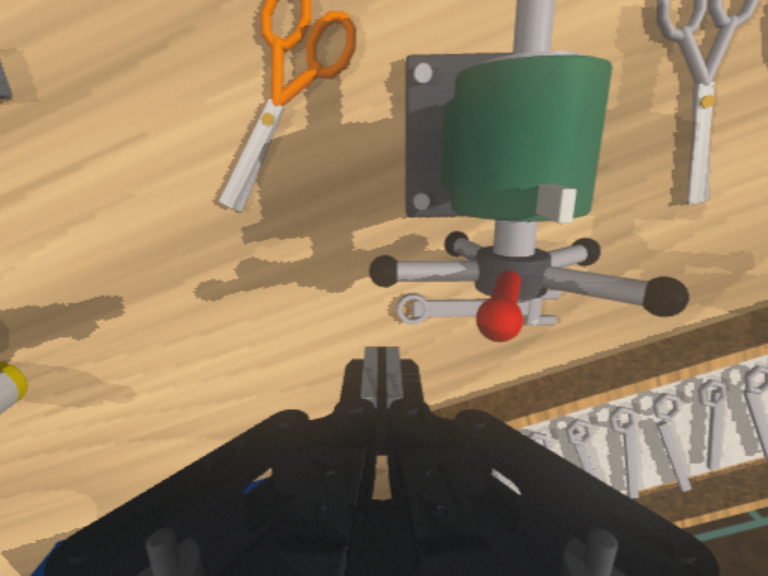

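```bash
python3 -c "
from h import *
v=np.load('v.npy')
o={0:(500,320),1:(666,297),2:(588,251),3:(457,243),4:(384,271)}
print(theta(v,'wrist',{k:np.array(p)/1.5 for k,p in o.items()},-.3))
"
```

```text
(array([-0.37013542,  0.00209456,  0.0082174 ]), np.float64(-21.207197364127087), array([ 0.2, -1.3, -1.5,  0.3, -1.9,  1. ,  0.5,  0.4,  1.6, -0.8]))
```

Call:
jog_arm:
  commands:
    - [0,[0,0,2.5],0]
    - [0,[0,0,2.7],0]
    - [0,[0,2,0],0]
    - [0,[0,1.5,0],0]
    - [0,[0,1,0],0]
    - [0,[0,0.8,0],0]
    - [0,[0,0,0],0]
    - [0,[0,0,0],0]

```text
clock: 11.08
tcp_pos: [0.6207, 0.0662, 0.1752]
orientation: [180.0, -0.0, 159.8]
force: [0.6, -1.1, -0.6]
width: 0.0001
```

```bash
python3 -c "
from h import *
v=np.load('v.npy');s=read_state();print(s['orientation'],tcp_in_head(v))
save('wrist','w6.png');save('side','s6.png',1);im=snapshot('side')[:,:,::-1]
cv2.imwrite('pics/s6c.png',cv2.resize(im[160:300,160:340],None,fx=4,fy=4,interpolation=cv2.INTER_CUBIC))
"
```

```text
[ 1.79964515e+02 -1.20352143e-02  1.59812544e+02] [ 83.28224335 -27.44392862 175.20087182]
```

View pics/w6.png

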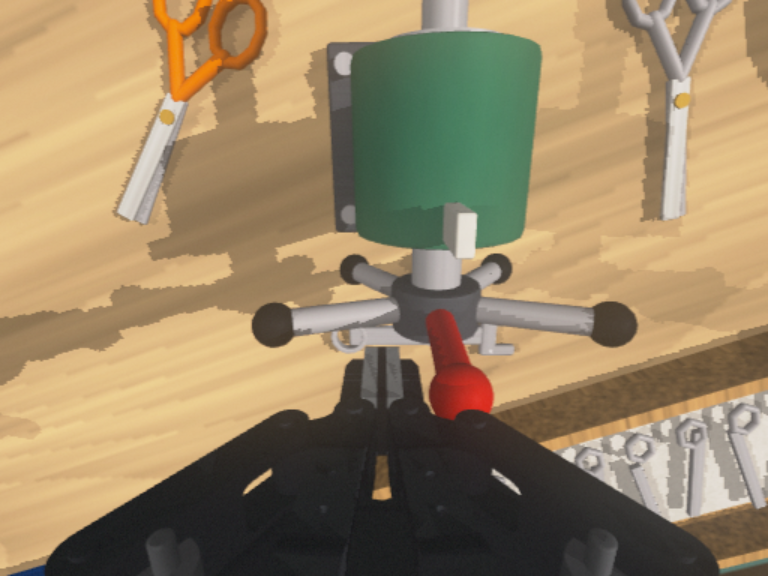

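View pics/s6c.png

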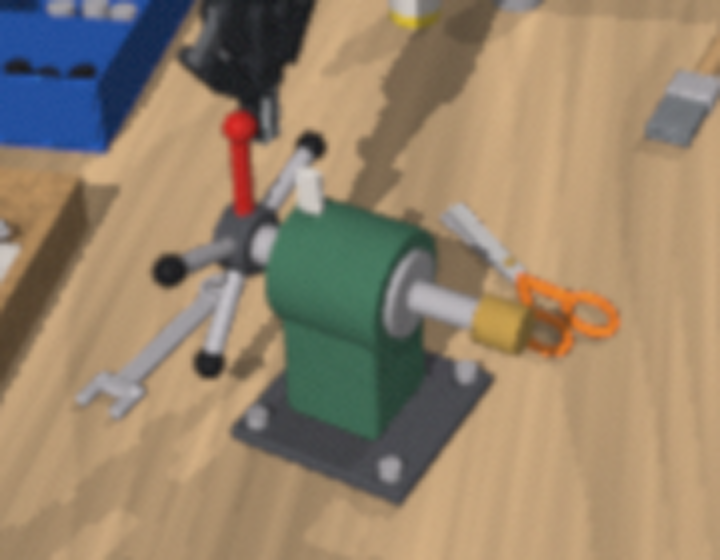

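```bash
python3 -c "
from h import *
v=np.load('v.npy')
o={0:(461,391),1:(614,324),2:(498,268),3:(354,269),4:(273,324)}
print(theta(v,'wrist',{k:np.array(p)/1.5 for k,p in o.items()},0))
o={0:(239,127),4:(310,146),1:(170,270),2:(209,363)}
print(theta(v,'side',{k:np.array(p)/4+160-.4 for k,p in o.items()},0))
"
```

```text
(array([-0.02747384,  0.0010285 ,  0.00157676]), np.float64(-1.5741352459775841), array([-0.1,  1.1, -2.3, -0.5, -0.9,  0. ,  1.1, -0.4,  1.9, -0.9]))
(array([-0.02469262,  0.00118417,  0.00056524]), np.float64(-1.414782981385129), array([ 0.1, -0.1,  0.4, -0. , -0.2,  0. ,  0.1, -0.1]))
```

Call:
jog_arm:
  commands:
    - [0,[0,0.2,0],0]
    - [0,[0,0,0],0]
    - [0,[0,0,0],0]
    - [0,[0,-0.5,0],0]
    - [0,[0,-2.5,0],0]
    - [0,[0,-1,-3],0]
    - [0,[0,0,-5],0]
    - [0,[0,0,-1],0]
    - [0,[0,0,0],0]

```text
clock: 12.35
tcp_pos: [0.6081, 0.0301, 0.2661]
orientation: [180.0, 0.1, 159.8]
force: [-0.8, 0.2, -0.1]
width: -0.0004
```

```bash
python3 -c "
from h import *
v=np.load('v.npy');s=read_state();print(s['orientation'],tcp_in_head(v))
save('wrist','w7.png');im=snapshot('side')[:,:,::-1]
cv2.imwrite('pics/s7c.png',cv2.resize(im[160:300,160:340],None,fx=4,fy=4,interpolation=cv2.INTER_CUBIC))
print(tool_from_head(v,[-.103,.002,.26]))
"
```

```text
[1.79979163e+02 1.09925884e-01 1.59801531e+02] [ 83.55493645 -65.70533218 266.14991714]
[18.58551762  6.68595724  0.40411312]
```

View pics/s7c.png

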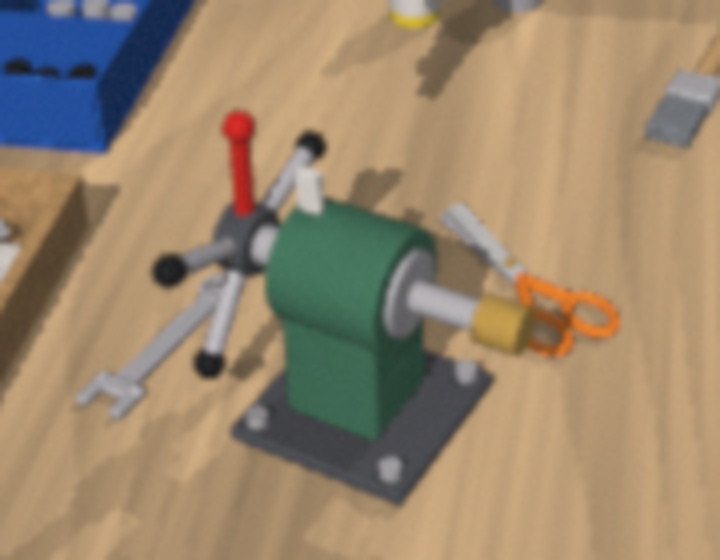

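Call:
jog_arm:
  commands:
    - [1,[4.6,0,0],0]
    - [1,[4.6,2.2,0],-0.5]
    - [1,[4.7,2.2,0],0]
    - [1,[4.6,2.2,0],0]
    - [1,[0,0,0],0]
    - [1,[0,0,0],0]

```text
clock: 13.2
tcp_pos: [0.4558, 0.1544, 0.2641]
orientation: [-179.9, -0.1, 160.3]
force: [0.4, 0.1, -0.8]
width: 0.0856
```

```bash
python3 -c "
from h import *
v=np.load('v.npy');s=read_state();print(s['orientation'],tcp_in_head(v),s['joint_pos'])
save('wrist','w8.png')
cp=camera_params('wrist')
for x in(-.095,-.111): print(1.5*proj(cp,H(v)([x,0,.115])) if 0 else 1.5*proj(cp,H(v[:3])([x,0,.115])))
print([(np.array(d['at'])*1.5,d['score']) for d in landmark_of('wrist','nose')])
"
```

```text
[-1.79901377e+02 -7.22379390e-02  1.60315148e+02] [-1.01793212e+02  4.23282685e-02  2.64109322e+02] [ 18.55859432   4.66470923 -43.53953648 110.08469741   3.51849011
  66.69048713  44.02865659]
[[381.66789004 272.47470598]]
[[381.62206802 252.15595677]]
[(array([382.2, 260.7]), 0.93)]
```

View pics/w8.png

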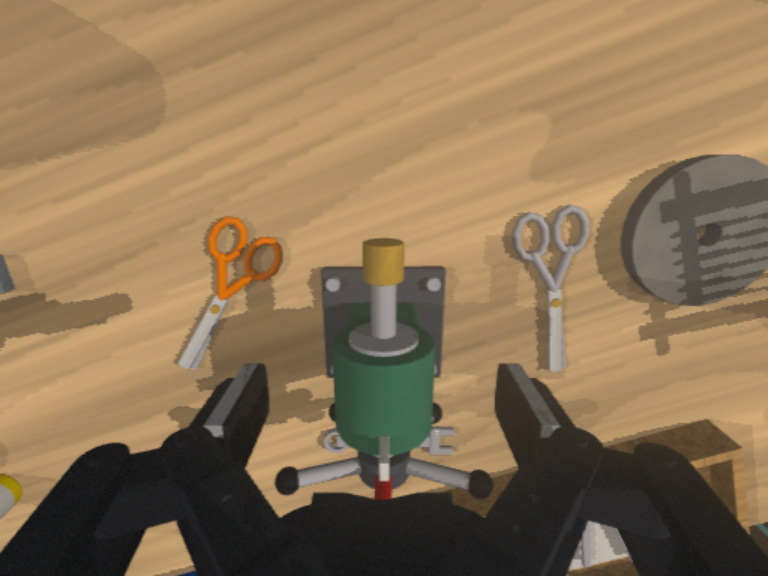

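Call:
jog_arm:
  commands:
    - [1,[0.25,0,5],0]
    - [1,[0,0,5],0]
    - [1,[0,0,4],0]
    - [1,[0,0,2.5],0]
    - [1,[0,0,0],0]
    - [1,[0,0,0],0]

```text
clock: 14.05
tcp_pos: [0.4551, 0.1559, 0.1009]
orientation: [179.9, 0.0, 160.2]
force: [0.1, -0.8, -1.1]
width: 0.0852
```

```bash
python3 -c "
from h import *
v=np.load('v.npy');s=read_state();print(s['orientation'],tcp_in_head(v),s['joint_pos'])
save('wrist','w9.png')
"
```

```text
[1.79943234e+02 3.88655881e-02 1.60220975e+02] [-102.94495118    1.23922828  100.92183278] [ 13.10037353  18.40341715 -41.02894845 118.93448951  16.16263158
  48.05694448  32.82708013]
```

View pics/w9.png

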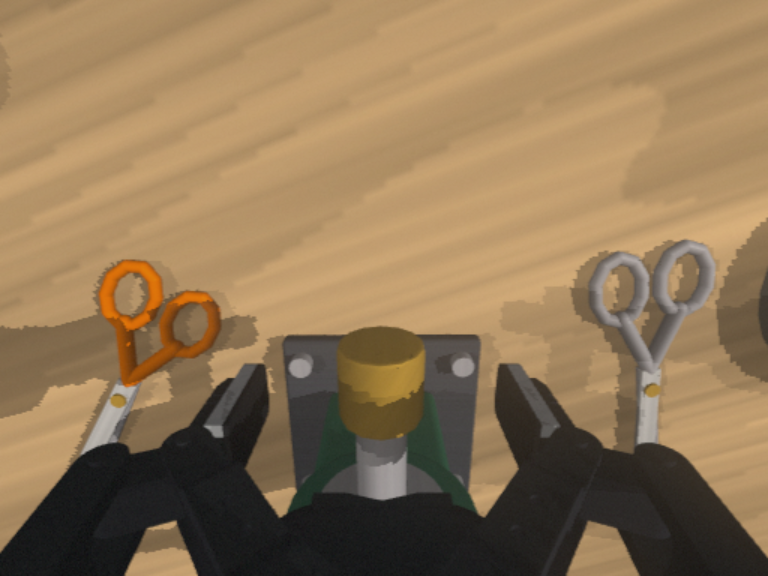

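Call:
jog_arm:
  commands:
    - [0,[0,0,0.1],0]
    - [0,[0,0,0],0]
    - [0,[0,0,0],0]
    - [0,[0,0,0],0]
    - [0,[0,0,0],0]
    - [0,[0,0,0],0]

```text
clock: 14.85
tcp_pos: [0.4542, 0.156, 0.1]
orientation: [-180.0, 0.0, 160.3]
force: [-2.1, -1.2, 5.3]
width: 0.0302
```

Call:
jog_arm:
  commands:
    - [0,[-0.3,0,0],0]
    - [0,[-0.3,0,0],0]
    - [0,[-0.2,0,0],0]
    - [0,[0,0,0],0]

```text
clock: 15.35
tcp_pos: [0.4611, 0.1536, 0.1]
orientation: [-179.9, -0.0, 160.3]
force: [-3.3, -0.7, 7.4]
width: 0.03
```

Call:
jog_arm:
  commands:
    - [0,[-0.15,0,0],0]
    - [0,[0,0,0],0]

```text
clock: 15.6
tcp_pos: [0.4624, 0.1531, 0.1]
orientation: [-179.9, -0.0, 160.3]
force: [-3.8, -1.8, 7.1]
width: 0.0302
```

Call:
jog_arm:
  commands:
    - [0,[-0.15,0,0],0]
    - [0,[0,0,0],0]

```text
clock: 15.85
tcp_pos: [0.4638, 0.1526, 0.1]
orientation: [-179.9, -0.0, 160.3]
force: [-2.9, -1.2, 6.3]
width: 0.0298
```

Call:
jog_arm:
  commands:
    - [0,[-0.2,0,0],0]
    - [0,[0,0,0],0]

```text
clock: 16.1
tcp_pos: [0.4643, 0.1524, 0.1]
orientation: [-179.9, -0.2, 160.3]
force: [-5.9, -1.4, 9.9]
width: 0.0303
```

Call:
jog_arm:
  commands:
    - [0,[-0.15,0,0],0]
    - [0,[0,0,0],0]

```text
clock: 16.35
tcp_pos: [0.4643, 0.1524, 0.1]
orientation: [-179.8, -0.3, 160.4]
force: [-9.1, -0.4, 12.4]
width: 0.0303
```

```bash
python3 -c "
from h import *
v=np.load('v.npy');s=read_state();print(tcp_in_head(v),s['force'])
im=snapshot('side')[:,:,::-1]
cv2.imwrite('pics/s10c.png',cv2.resize(im[160:300,160:340],None,fx=4,fy=4,interpolation=cv2.INTER_CUBIC))
save('wrist','w10.png')
"
```

```text
[-93.10754331   1.01696665  99.96816917] [-9.09550778 -0.36211784 12.39766038]
```

View pics/s10c.png

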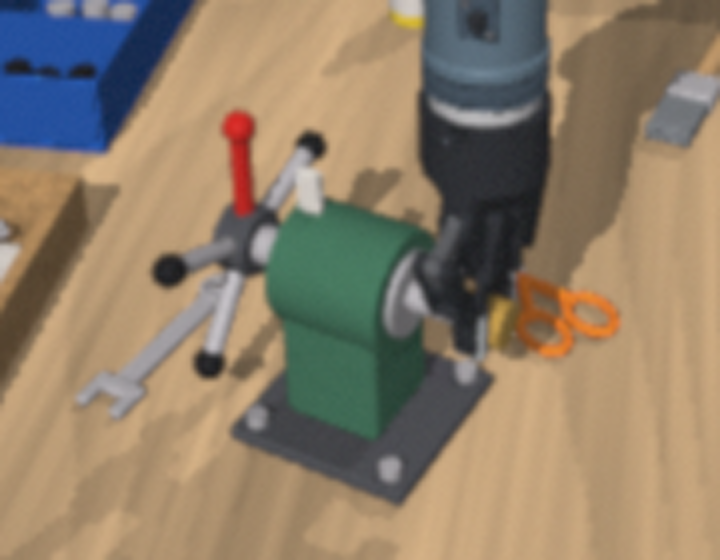

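View pics/w10.png

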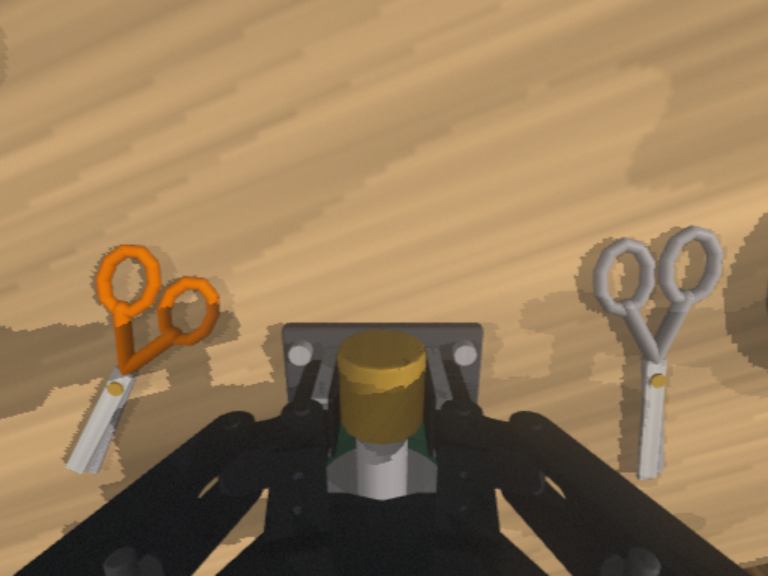

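Call:
jog_arm:
  commands:
    - [0,[-0.3,0,0],0]
    - [0,[0,0,0],0]
    - [0,[0,0,0],0]

```text
clock: 16.82
tcp_pos: [0.4643, 0.1524, 0.0999]
orientation: [-179.7, -0.6, 160.4]
force: [-15.6, -0.1, 18.3]
width: 0.0301
```

Call:
jog_arm:
  commands:
    - [0,[0.5,0,0],0]
    - [0,[0.5,0,0],0]
    - [0,[0.4,0,0],0]
    - [0,[0.4,0,0],0]
    - [0,[0.3,0,0],0]
    - [0,[0,0,0],0]

```text
clock: 17.58
tcp_pos: [0.4512, 0.1571, 0.1]
orientation: [-180.0, 0.1, 160.3]
force: [2.3, -2.6, 7.6]
width: 0.0308
```

Call:
jog_arm:
  commands:
    - [0,[0.2,0,0],0]
    - [0,[0,0,0],0]

```text
clock: 17.82
tcp_pos: [0.4495, 0.1577, 0.1]
orientation: [-180.0, 0.1, 160.3]
force: [1.6, -2.7, 6.6]
width: 0.0295
```

Call:
jog_arm:
  commands:
    - [0,[0.2,0,0],0]
    - [0,[0,0,0],0]

```text
clock: 18.08
tcp_pos: [0.4492, 0.1578, 0.1]
orientation: [179.9, 0.2, 160.3]
force: [5.2, -3.7, 3.8]
width: 0.0302
```

```bash
python3 -c "
from h import *
v=np.load('v.npy');s=read_state();print(tcp_in_head(v),s['force'])
"
```

```text
[-109.10404616    1.03365017  100.03929372] [ 5.18105027 -3.72191538  3.7663459 ]
```

Call:
jog_arm:
  commands:
    - [0,[0.2,0,0],0]
    - [0,[0,0,0],0]
    - [0.9,[0,0,0],0]
    - [1,[0,0,0],0]
    - [1,[0,0,0],0]
    - [1,[0,0,0],0]
    - [1,[0,0,0],0]
    - [1,[0,0,-3],0]
    - [1,[0,0,-6],0]
    - [1,[1,0,-6],0]
    - [1,[3,0,0],0]
    - [1,[0,0,0],0]

```text
clock: 19.58
tcp_pos: [0.406, 0.1739, 0.2501]
orientation: [-180.0, 0.1, 160.5]
force: [0.5, -0.5, 0.2]
width: 0.0853
```

```bash
python3 -c "
from h import *
v=np.load('v.npy');s=read_state();print(tcp_in_head(v),s['force'],s['width'])
im=snapshot('side')[:,:,::-1]
cv2.imwrite('pics/s11c.png',cv2.resize(im[160:300,160:340],None,fx=4,fy=4,interpolation=cv2.INTER_CUBIC))
save('wrist','w11.png')
cp=camera_params('wrist')
for x in(-.095,-.111): print(1.5*proj(cp,H(v[:3])([x,0,.115])))
print([(np.array(d['at'])*1.5,d['score']) for d in landmark_of('wrist','nose')])
"
```

```text
[-155.25807901    1.6199264   250.05239688] [ 0.50530911 -0.48751507  0.22156305] 0.08526749593643693
[[380.43164386 342.99108972]]
[[380.40814997 324.04895897]]
[(array([374.85, 326.4 ]), 0.86)]
```

View pics/s11c.png

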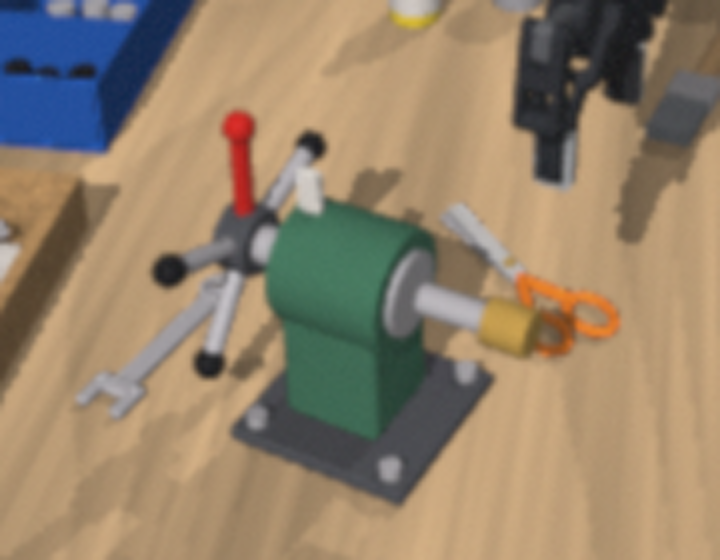

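View pics/w11.png

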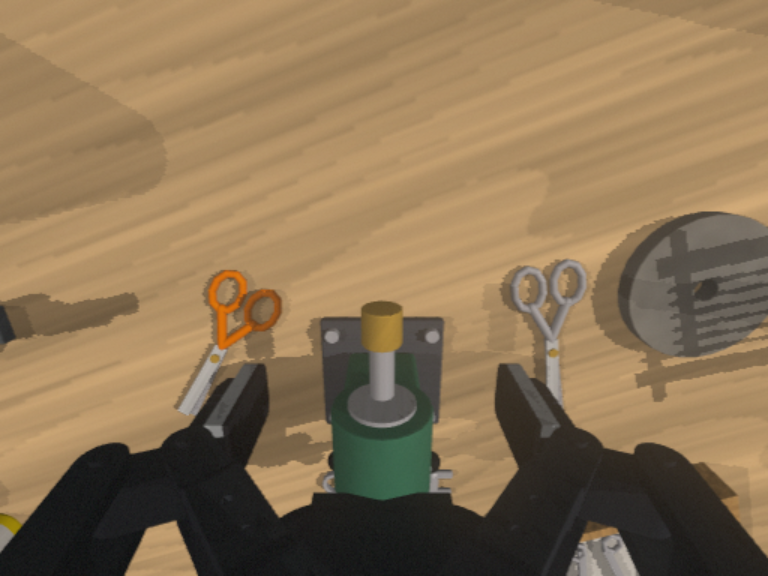

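```bash
python3 -c "
from h import *
print(close_job(),read_state()['clock'])"
```

```text
the job is handed in; nothing more can be done
the job is handed in; nothing more can be done
```

I wound the star wheel by pushing three spokes in turn, starting from about -151°, until the red spoke stood up at the pointer. I then gripped the brass nose, pushed the spindle in, pulled it out, let go and withdrew. The job was handed in soon after the last checks at about 20 s; it gave no verdict.

- **Red spoke:** the side and wrist cameras put it at about -1.4° and -1.6°, against a limit of ±5.7°. A final 2 mm nudge did not visibly change it. The red ball was still at the same pixel in the last side picture.
- **Spindle:** it stalled against the inner stop with the force rising to about 24 N. It then moved 16.0 mm out and stalled again, which matches the full travel given.
- **Final spindle check:** the last wrist picture put the nose 2 mm short of the predicted fully-out spot. That is within the 2 mm calibration, so I relied on the stall and the measured travel.
- **Bench:** the gripper was open and clear of everything with no contact force. Both pairs of scissors, the wrench and the stone looked undisturbed in the last pictures. I did not measure any loose item's position afterwards, and I took no last look at the oil bottle, pin pot or brush, though the arm never went near them.

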